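Vent the dry box and hold its sprung lid open

ROBOT

A 6-joint arm with a two-finger parallel gripper is mounted at the origin on a cart in front of the work surface, level with it; the furniture and walls round the work are solid. World frame = base frame: x ahead of the robot, y to its left, z up, the work surface at z = 0. Lengths are in m, angles in degrees, forces in N, time in s.
With the tool pointing down it reaches from about 0.25 to 0.725 m from the base axis. Payload 9.7 kg.
Tool frame: the origin (TCP) lies at the very end of the fingers, on their centre line; the grasp point (between the pads) lies 19 mm behind it (bot.hold_point_z is the distance from the TCP to the grasp point, in m); z points along the fingers, y is the line along which they close (so a half turn about z gives the same grasp; the last joint's range is limited). The gripper opens to 85 mm and grips with 20 to 120 N. Pads are 22 mm wide; open, the fingers measure 114 mm over their backs; the gripper's body (76 mm by 85 mm) begins 54 mm behind the grasp point. The pads swing forward as they close: fully open they stand 13 mm farther back than shut.
Start: joints at [-71.677, 4.979, 10.078, 95.1, 0, 90], TCP at [0.173, -0.522, 0.231] pointing down, gripper open.
Joint ranges: [-179.16, 179.16], [-48.56, 103.87], [-65.8, 70.77], [-126.05, 130.52], [-82.76, 87.17], [-180, 180]. Speed limits (degrees/s): [127.2, 127.2, 147.25, 180, 180, 180].

INTERFACE

Orientations are given as [roll, pitch, yaw] about the fixed x, y, z axes, in that order (R = Rz(yaw) Ry(pitch) Rx(roll)).
In Python, from workcell import bot gives the robot as it stands.
- The arm moves only by the tool play_rows, never from a script. Its argument "targets" is a list of rows, each an object with "grip": the closure in counts, from 0 (fully open) to 255 (shut); "linear": the shift along the world's x, y, z in cm, a list of three; "delta_rot": the turn, a rotation vector about the world's x, y, z in rad, a list of three. A call has 1 to 10 rows; each row is the pose to reach, as a shift and turn from the pose commanded when the call began; what a row does not reach only later rows make up. A row lasts 1/10 s, in which the tool goes at most 50 mm and 8.59 degrees, less where a joint would pass 70% of its speed; a pose out of reach is approached as far as the arm can. A call with a gripper value outside its range is refused whole. The fingers move at their own pace and stop on an object; "force" is the grip in N (left out, the last holds). Time passes only in rows, so rows that repeat a pose let the fingers close. It gives the time, the measured TCP pose, the force, the opening and the grip force at its end, in the units of the state.
- bot.get_obs(): the state, without advancing time (a new reading comes with each control period).
- bot.camera(name): name is "scene" or "top" or "wrist"; returns a dict with "color" (400x640x3 uint8, red, green, blue), "range_z" (400x640 float32, m along the optical axis (not along the pixel's ray), 0 where there is no reading), "fov_y" (degrees; the focal length in pixels is half the picture's height over the tangent of half this angle, whatever the lens; pixels are square), "cx", "cy" (the principal point, pixels), "world_to_cam" (4x4, takes a point from world to camera coordinates). Camera axes: x right, y up, looking along -z (the intrinsics and any distortion apply to the point x, -y, -z); pixel columns grow to the right and rows downward; lengths in m; the calibration is good to about 2 mm. A picture is of the moment at which its call begins.
- bot.job_done(): hands the job in; it is judged then, once.
Trained networks look in a picture, given as the dict that the camera call returned (one of the last four; its "shot" number tells which), for a name from the list of things; names that differ only in an ending like _2 or _b are one class to them, and where a whole thing is asked for, a point or a joint stands for the part that bears it (a point fixed in the world has none). Each returns a list of dicts, best first, with "conf" (0 to 1); they miss things now and then, are a little off and sometimes report something else, mostly with a low value. They report only what shows in the picture. A call takes as long as a camera call.
- bot.search_frame(picture, target): "box" ([left, top, right, bottom] in pixels, round what is visible of it).
- bot.trace(picture, target): "pixels" (400x640 bool, what is visible of it) and "box" ([left, top, right, bottom] in pixels, round what is visible of it).
- bot.pinpoint(picture, target): "pixel" ([column, row] in pixels: a listed point, or the origin of a listed thing).
The state is a dict: "time": time; "q": joint angles; "qd": joint speeds; "joint_efforts": joint torques, N m; "ee_pos": TCP position; "tcp_rot": TCP orientation; "wrist_force": force on the tool from outside, world axes, zero at the start; "torque": the same for the moment, N m; "opening": finger opening in m; "grasp_force": force on a finger pad.
Only numpy, scipy, OpenCV 4.12 (cv2) and the standard library are available. Lean on these libraries where they do the work, as an engineer would, in place of code of your own. Each camera call takes 0.05 s, during which the arm holds its last target. There are 200 camera calls.

TASK

Vent the white dry box on the counter: turn the lever of the valve on its right-hand pipe to half open, 45 degrees, with the lid still shut, and leave it there. Then lift the lid, which has a bar handle, and hold it open at 50 degrees; a spring and its weight pull it shut, so finish while still holding it there, with the lid at rest. Do not disturb the things standing round the box.

Things in the scene. Friction and masses are not known exactly. Their poses are not given: they have to be found in the camera images.
- dry_box: White open-topped box with hinged lid, fixed to the counter, 180 mm front to back (its x), 200 mm wide (its y), 100 mm high. Origin: centre of its underside. Its x points from its front to its hinge side, away from the robot; y to its left, z up; turned up to 0.25 rad. A steel pipe, 60 mm above the counter, runs out of its right wall (along its -y) to a brass valve.
- lid_hinge (a point): Middle of the lid's horizontal hinge axis, which runs along the box's y at the top of the back wall: at (96, 0, 104) mm in the box's frame.
- box_lid: The lid with its bar handle. Origin: on the hinge axis, as lid_hinge; axes as the box's when shut, turning with the lid about y.
- lid (a joint): Opening angle of the lid, rad: 0 shut (level), 0.873 = 50 degrees, stop at 1.6; its front edge swings up and back about lid_hinge. Aluminium frame with clear pane, 188 x 204 x 8 mm, top face 5 mm above the hinge axis when shut. Weight and a hinge spring pull it shut from any angle: about 3 to 5 N at the handle to hold it; it drops if let go.
- lid_bar (a point): Bar handle: round steel bar 12 mm thick, 90 mm long, along the box's y, on two 10 mm end posts near the lid's front edge. This point is the bar's centre; lid shut: 155 mm in front of the hinge axis, 45 mm above it, 149 mm above the counter, 40 mm above the lid. Turns with the lid. Gripped with a finger before and behind it, it pivots between the pads of a tool that keeps pointing down.
- valve_axis (a point): Point on the vertical axis of the valve lever, at the lever's height, 105 mm above the counter; at (-45, -175, 105) mm in the box's frame. The brass valve body below is about 64 mm long along the pipe and ends 90 mm above the counter.
- lever_grip (a point): Middle of the lever's grey grip, 68 mm from valve_axis, 105 mm above the counter. The grip is 56 mm long along the lever, 14 mm wide and 14 mm high (98 to 112 mm above the counter).
- vent_valve (a joint): Angle of the valve lever, rad: 0 shut (lever across the pipe, pointing to the box's front, its -x), 1.571 fully open (along the pipe, pointing away from the box, its -y), 0.785 = half open. Grows counterclockwise seen from above. Starts at 0 to 0.3 and stays where it is left; about 1 N at the grip turns it.
- petri_1: Petri dish, 61 mm across, 16 mm high, lying on the floor of the box under the lid; not handled.
- reagent_3: Bystander: small amber bottle, 36 mm across, 72 mm high, on the counter behind the valve, about 6 cm from its axis. Origin: centre of its underside.
- sample_cup_1: Bystander: sample cup with screw lid, 58 mm across, 70 mm high, on the right. Origin: centre of its underside.
- reagent_1: Bystander: amber bottle, 52 mm across, 104 mm high, on the left of the box. Origin: centre of its underside.
- tape_roll: Bystander: roll of tape lying flat, 98 mm across, 25 mm high, on the right. Origin: centre of its underside.
- tally_counter: Bystander: hand tally counter, 51 x 50 x 21 mm, at the front left of the counter. Origin: centre of its underside.

How it is judged:
By the outcome, as a careful person would: the job done as asked, in the order asked, and still so for the second after the job is handed in, while the arm keeps its last pose, push and grip.
It also fails if it takes over 48 s, if anything falls off the work surface, if the arm or the gripper's body presses on something with over 40 N, if the wrist force passes 120 N, or if a joint passes its speed limit or range.

## Working session

There is one attempt and no reset: what is moved stays moved. The work goes in short steps, Python scripts to look and compute and a tool call to move; the robot and the scene stay as the last step left them, time stands still between calls to the robot, and variables do not carry over. Pictures are saved under pics/ and viewed, at most 10 in all, crops included, and the job is handed in when it is done.

Besides the shell and the picture viewer there is one more tool, called after "Request:" by a JSON object that holds its "op" and its "data". play_rows: Moves the arm, as the interface text tells. Its arguments: {"type":"object","properties":{"targets":{"type":"array","items":{"type":"object","properties":{"grip":{"type":"number"},"linear":{"type":"array","items":{"type":"number"}},"delta_rot":{"type":"array","items":{"type":"number"}}}}},"force":{"type":"number"}},"required":["targets"]}

```bash
mkdir -p pics; ls; cat > h.py <<'E'
import numpy as np, cv2
from workcell import bot
def K(p):
    f=p["color"].shape[0]/2/np.tan(np.radians(p["fov_y"])/2); return f,p["cx"],p["cy"]
def unproj(p,c,r,d):
    f,cx,cy=K(p); c,r,d=map(np.asarray,(c,r,d))
    P=np.stack([(c-cx)/f*d,-(r-cy)/f*d,-d,np.ones_like(d)],-1)
    return (P@np.linalg.inv(p["world_to_cam"]).T)[...,:3]
def onplane(p,c,r,z):
    a=unproj(p,c,r,np.float64(0.)); b=unproj(p,c,r,np.float64(1.)); return a+(b-a)*(z-a[2])/(b[2]-a[2])
def proj(p,X):
    f,cx,cy=K(p); c=p["world_to_cam"]@np.append(X,1); return cx+f*c[0]/-c[2], cy-f*c[1]/-c[2]
def save(p,n): cv2.imwrite(f"pics/{n}.png",p["color"][:,:,::-1])
E
python3 - <<'E'
from h import *
s=bot.get_obs(); print(s["ee_pos"],s["tcp_rot"],s["wrist_force"],s["time"],bot.hold_point_z)
Z=dict(lid_hinge=.104,lid_bar=.149,valve_axis=.105,lever_grip=.105,dry_box=0,reagent_3=0,sample_cup_1=0,reagent_1=0,tape_roll=0,tally_counter=0)
for cam in("top","scene"):
    p=bot.camera(cam); save(p,cam+"0"); print(cam,p["fov_y"],p["cx"],p["cy"],[k for k in p])
    for n,z in Z.items():
        for d in bot.pinpoint(p,n)[:2]:
            c,r=d["pixel"]; print(n,round(d["conf"],2),np.round([c,r]),np.round(onplane(p,c,r,z),4))
E
```

```text
pics
[ 0.17285044 -0.52189476  0.23057368] [-1.79923825e+02 -6.01114922e-04  1.83239869e+01] [ 0.50206372  0.13871116 -0.82113846] 0.0 0.0187
top 43.971647766569184 322.73651313678505 205.58124274496376 ['color', 'range_z', 'fov_y', 'cx', 'cy', 'world_to_cam', 'shot']
lid_hinge 0.93 [303. 135.] [0.716  0.0705 0.104 ]
lid_bar 0.91 [295. 182.] [0.5788 0.0914 0.149 ]
valve_axis 0.66 [358. 195.] [ 0.5499 -0.071   0.105 ]
valve_axis 0.4 [292. 183.] [0.5849 0.1007 0.105 ]
lever_grip 0.48 [355. 216.] [ 0.4947 -0.0623  0.105 ]
dry_box 0.67 [301. 173.] [0.6345 0.0798 0.    ]
reagent_3 0.78 [189. 225.] [0.49   0.3928 0.    ]
reagent_3 0.63 [361. 178.] [ 0.6189 -0.0905  0.    ]
sample_cup_1 0.89 [435. 228.] [ 0.4716 -0.2956  0.    ]
reagent_1 0.78 [189. 225.] [0.49   0.3928 0.    ]
reagent_1 0.63 [361. 178.] [ 0.6189 -0.0905  0.    ]
tape_roll 0.97 [450. 181.] [ 0.6064 -0.3464  0.    ]
tally_counter 0.67 [203. 274.] [0.355  0.3518 0.    ]
scene 44.9762541349854 307.97524849161925 195.55447455990327 ['color', 'range_z', 'fov_y', 'cx', 'cy', 'world_to_cam', 'shot']
lid_hinge 0.94 [260. 188.] [0.707  0.0796 0.104 ]
lid_bar 0.76 [285. 194.] [0.5703 0.116  0.149 ]
lid_bar 0.53 [331. 188.] [ 0.4702 -0.0034  0.149 ]
valve_axis 0.69 [317. 184.] [ 0.5658 -0.0594  0.105 ]
lever_grip 0.74 [370. 190.] [ 0.3939 -0.135   0.105 ]
lever_grip 0.68 [332. 192.] [ 0.4925 -0.0453  0.105 ]
dry_box 0.74 [273. 225.] [0.6247 0.1128 0.    ]
reagent_3 0.63 [307. 200.] [ 0.6239 -0.0838  0.    ]
sample_cup_1 0.68 [372. 193.] [ 0.4592 -0.2781 -0.    ]
sample_cup_1 0.64 [294. 298.] [0.3517 0.3519 0.    ]
reagent_1 0.63 [307. 200.] [ 0.6239 -0.0838  0.    ]
tape_roll 0.86 [347. 174.] [ 0.6116 -0.3414  0.    ]
tally_counter 0.76 [298. 297.] [0.3439 0.3416 0.    ]
```

```bash
python3 - <<'E'
from h import *
p=bot.camera("top"); q=bot.camera("scene")
a=cv2.resize(p["color"][100:300,160:480],(800,500),interpolation=cv2.INTER_CUBIC); cv2.imwrite("pics/c1.png",a[:,:,::-1])
cv2.imwrite("pics/c2.png",cv2.resize(q["color"],(800,500))[:,:,::-1])
for P in (p,q):
    print(np.round(np.linalg.inv(P["world_to_cam"]),3).tolist())
for n in ("lid_bar","dry_box","box_lid","vent_valve","lever_grip","reagent_3"):
  for P,m in((p,"top"),(q,"scene")):
    for t in bot.trace(P,n)[:2]:
        M=t["pixels"]&(P["range_z"]>0); r,c=np.nonzero(M)
        W=unproj(P,c,r,P["range_z"][r,c]); print(n,m,round(t["conf"],2),t["box"],M.sum(),np.round(np.percentile(W,[3,50,97],axis=0),3).tolist())
# points by height over top depth
r,c=np.nonzero(p["range_z"]>0); W=unproj(p,c,r,p["range_z"][r,c].astype(float))
def rep(n,S):
    S=S.astype(np.float32); rc=cv2.minAreaRect(S[:,:2]); print(n,len(S),np.round(S.mean(0),4),np.round(rc[0],4),np.round(rc[1],4),round(rc[2],2))
reg=(W[:,0]>.4)&(W[:,0]<.8)&(W[:,1]>-.05)&(W[:,1]<.25)
rep("bar",W[reg&(W[:,2]>.135)&(W[:,2]<.17)])
rep("lid",W[reg&(W[:,2]>.095)&(W[:,2]<.12)])
reg=(W[:,0]>.4)&(W[:,0]<.6)&(W[:,1]>-.2)&(W[:,1]<-.035)
rep("lever",W[reg&(W[:,2]>.095)&(W[:,2]<.13)])
print("counter z",np.median(W[(W[:,0]>.3)&(W[:,0]<.4)&(abs(W[:,1])<.1)],axis=0))
E
```

```text
[[-0.015, 0.986, -0.163, 0.312], [-1.0, -0.013, 0.014, 0.038], [0.011, 0.164, 0.986, 1.379], [0.0, 0.0, 0.0, 1.0]]
[[-0.808, 0.323, -0.493, -0.263], [-0.589, -0.421, 0.689, 1.151], [0.015, 0.847, 0.531, 0.973], [0.0, 0.0, 0.0, 1.0]]
lid_bar top 0.68 [252.9, 123.1, 338.7, 207.7] 5310 [[0.546, -0.008, 0.102], [0.634, 0.09, 0.108], [0.725, 0.189, 0.15]]
lid_bar top 0.63 [172.6, 210.9, 197.7, 231.4] 409 [[0.47, 0.37, 0.008], [0.49, 0.385, 0.074], [0.517, 0.414, 0.107]]
lid_bar scene 0.84 [234.1, 177.0, 313.9, 218.8] 1839 [[0.543, -0.002, 0.103], [0.631, 0.105, 0.107], [0.727, 0.194, 0.151]]
dry_box top 0.93 [252.1, 122.1, 375.3, 230.9] 6354 [[0.532, -0.071, 0.026], [0.617, 0.079, 0.108], [0.724, 0.187, 0.144]]
box_lid scene 0.94 [233.0, 175.6, 317.3, 218.3] 1814 [[0.543, -0.002, 0.103], [0.629, 0.105, 0.107], [0.724, 0.192, 0.151]]
box_lid scene 0.26 [234.4, 175.5, 340.5, 245.7] 4032 [[0.531, -0.067, 0.005], [0.582, 0.122, 0.098], [0.727, 0.202, 0.133]]
vent_valve top 0.65 [350.7, 187.1, 362.3, 227.5] 225 [[0.468, -0.081, 0.101], [0.517, -0.066, 0.109], [0.566, -0.054, 0.116]]
vent_valve
[... 323 characters left out ...]
522, -0.067, 0.107], [0.566, -0.054, 0.116]]
reagent_3 top 0.64 [172.4, 209.5, 197.9, 232.6] 397 [[0.47, 0.37, 0.016], [0.49, 0.385, 0.074], [0.517, 0.414, 0.107]]
reagent_3 top 0.56 [352.7, 166.8, 365.6, 183.4] 162 [[0.603, -0.096, 0.008], [0.614, -0.08, 0.052], [0.632, -0.066, 0.075]]
reagent_3 scene 0.2 [234.0, 175.5, 315.1, 222.2] 1873 [[0.544, -0.006, 0.101], [0.63, 0.105, 0.107], [0.727, 0.193, 0.151]]Traceback (most recent call last):
  File "<stdin>", line 17, in <module>
  File "<stdin>", line 15, in rep
cv2.error: OpenCV(4.12.0) /io/opencv/modules/imgproc/src/convhull.cpp:143: error: (-215:Assertion failed) total >= 0 && (depth == CV_32F || depth == CV_32S) in function 'convexHull'
```

View pics/c1.png

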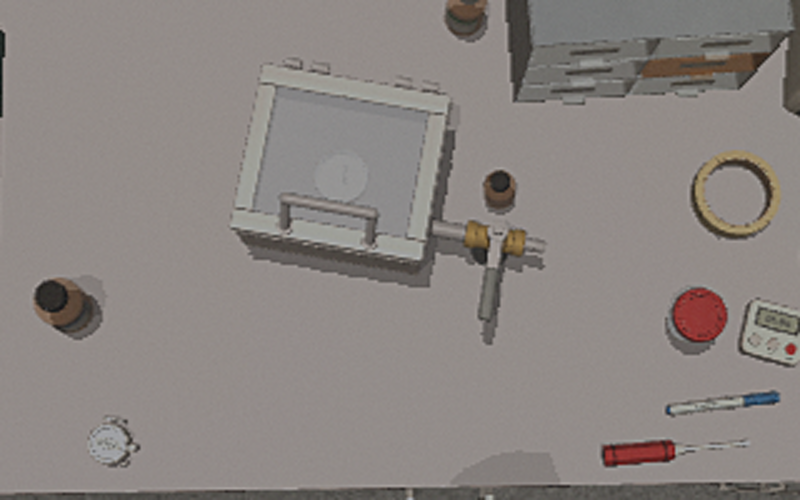

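View pics/c2.png

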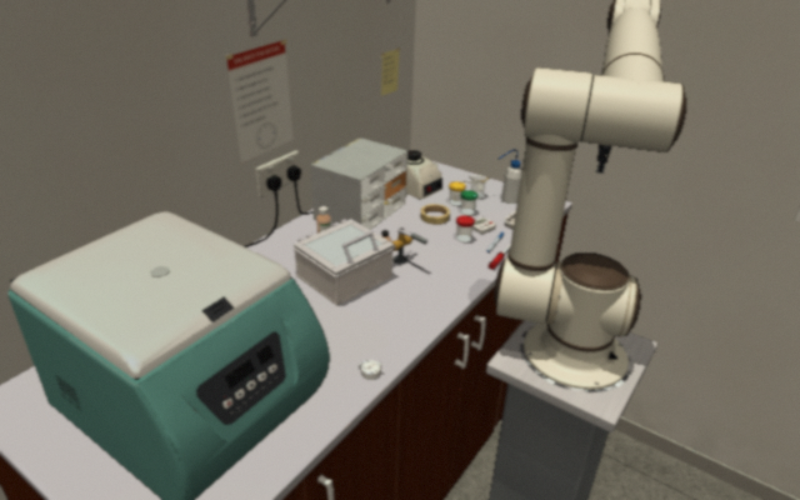

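```bash
python3 - <<'E'
from h import *
def rep(n,S):
    S=np.ascontiguousarray(S,dtype=np.float32)
    if len(S)<5: print(n,len(S)); return
    rc=cv2.minAreaRect(S[:,:2].copy()); u,s,v=np.linalg.svd(S[:,:2]-S[:,:2].mean(0),full_matrices=False)
    print(n,len(S),np.round(S.mean(0),4),"rect",np.round(rc[0],4),np.round(rc[1],4),round(rc[2],2),"pc",np.round(v[0],3),np.degrees(np.arctan(v[0,1]/v[0,0])).round(1))
for cam in("top","scene"):
    p=bot.camera(cam)
    r,c=np.nonzero(p["range_z"]>0); W=unproj(p,c,r,p["range_z"][r,c].astype(float)); x,y,z=W.T
    print(cam)
    rep("bar",W[(x>.53)&(x<.65)&(y>0)&(y<.2)&(z>.138)&(z<.17)])
    rep("lid",W[(x>.5)&(x<.8)&(y>-.03)&(y<.22)&(z>.1)&(z<.116)])
    rep("lever",W[(x>.4)&(x<.6)&(y>-.15)&(y<-.045)&(z>.1)&(z<.13)])
    rep("grip",W[(x>.4)&(x<.52)&(y>-.15)&(y<-.045)&(z>.1)&(z<.13)])
    rep("reag3",W[(x>.58)&(x<.66)&(y>-.13)&(y<-.05)&(z>.06)&(z<.085)])
    rep("pipe",W[(x>.5)&(x<.58)&(y>-.15)&(y<-.02)&(z>.055)&(z<.097)])
E
```

```text
top
bar 206 [0.5761 0.1014 0.1524] rect [0.5745 0.1007] [0.0979 0.0197] 77.34 pc [0.189 0.982] 79.1
lid 5057 [0.6378 0.0885 0.1082] rect [0.6393 0.0887] [0.2049 0.1955] 79.27 pc [-0.184 -0.983] 79.4
lever 223 [ 0.5169 -0.066   0.109 ] rect [ 0.5159 -0.0672] [0.0188 0.1062] 81.87 pc [-0.985  0.174] -10.0
grip 117 [ 0.4908 -0.0614  0.1115] rect [ 0.491  -0.0617] [0.0139 0.0554] 80.42 pc [-0.985  0.174] -10.0
reag3 57 [ 0.6193 -0.0806  0.0705] rect [ 0.6196 -0.0806] [0.0211 0.0186] 18.5 pc [-0.924 -0.383] 22.5
pipe 268 [ 0.5569 -0.0706  0.0699] rect [ 0.558  -0.0738] [0.1084 0.0278] 78.71 pc [0.19  0.982] 79.0
scene
bar 115 [0.575  0.1065 0.1496] rect [0.5736 0.1044] [0.1021 0.0257] 81.01 pc [0.185 0.983] 79.3
lid 1720 [0.6353 0.1007 0.1071] rect [0.6409 0.0912] [0.2098 0.2022] 79.36 pc [-0.051  0.999] -87.1
lever 95 [ 0.5126 -0.0612  0.1075] rect [ 0.5163 -0.0607] [0.0259 0.1026] 77.01 pc [-0.983  0.185] -10.7
grip 59 [ 0.4904 -0.0569  0.1085] rect [ 0.4909 -0.0593] [0.0171 0.0526] 76.93 pc [-0.984  0.176] -10.1
reag3 28 [ 0.618  -0.076   0.0688] rect [ 0.6193 -0.0785] [0.0183 0.0212] 36.49 pc [-0.779  0.627] -38.8
pipe 118 [ 0.5533 -0.0664  0.0705] rect [ 0.5546 -0.0711] [0.0853 0.027 ] 76.99 pc [0.185 0.983] 79.4
```

The top crop shows the box turned about -10.7°. The bar is at (328,208) and the valve at (495,238), with the lever pointing to the front, nearly shut. The scene view agrees, and nothing crowds the lever grip. I'm moving above the grip now.

Request:
{"op": "play_rows", "data": {"targets": [{"grip":0,"linear":[3,4.6,0],"delta_rot":[0,0,-0.1]},{"grip":0,"linear":[6,9,0],"delta_rot":[0,0,-0.2]},{"grip":0,"linear":[9,13.5,0],"delta_rot":[0,0,-0.3]},{"grip":0,"linear":[12,18,0],"delta_rot":[0,0,-0.4]},{"grip":0,"linear":[15,22,0],"delta_rot":[0,0,-0.5]},{"grip":0,"linear":[18,26,0],"delta_rot":[0,0,-0.5]},{"grip":0,"linear":[21,30,0],"delta_rot":[0,0,-0.5]},{"grip":0,"linear":[24,34,0],"delta_rot":[0,0,-0.5]},{"grip":0,"linear":[27,38,0],"delta_rot":[0,0,-0.5]},{"grip":0,"linear":[29.5,42,0],"delta_rot":[0,0,-0.5]}]}}

```text
time: 2.9
ee_pos: [0.4615, -0.1114, 0.2315]
tcp_rot: [180.0, -0.0, -10.3]
wrist_force: [1.3, -0.8, 0.3]
opening: 0.0854
grasp_force: 0.0
```

Request:
{"op": "play_rows", "data": {"targets": [{"grip":0,"linear":[1.2,2,0],"delta_rot":[0,0,0]},{"grip":0,"linear":[2.2,4.1,0],"delta_rot":[0,0,0]},{"grip":0,"linear":[2.2,4.1,0],"delta_rot":[0,0,0]},{"grip":0,"linear":[2.2,4.1,0],"delta_rot":[0,0,0]},{"grip":0,"linear":[2.2,4.1,0],"delta_rot":[0,0,0]}]}}

```text
time: 3.4
ee_pos: [0.4806, -0.0817, 0.2314]
tcp_rot: [-179.7, -0.0, -9.8]
wrist_force: [-0.6, -0.2, -0.6]
opening: 0.0855
grasp_force: 0.0
```

```bash
python3 - <<'E'
from h import *
s=bot.get_obs(); print(s["time"],s["ee_pos"],s["tcp_rot"],s["q"],s["wrist_force"],s["opening"])
p=bot.camera("wrist"); cv2.imwrite("pics/w1.png",p["color"][:,:,::-1])
r,c=np.nonzero((p["range_z"]>0)); W=unproj(p,c,r,p["range_z"][r,c].astype(float)); x,y,z=W.T
S=W[(x>.4)&(x<.53)&(y>-.15)&(y<-.02)&(z>.1)&(z<.118)]
print(len(S),S.mean(0),cv2.minAreaRect(S[:,:2].astype(np.float32)))
print([(d["conf"],onplane(p,*d["pixel"],.105)) for n in("lever_grip","valve_axis") for d in bot.pinpoint(p,n)])
E
```

```text
3.4 [ 0.48064609 -0.08170963  0.23143647] [-1.79650687e+02 -6.51777425e-03 -9.76171114e+00] [ -9.85222257  -3.56787259   1.46184168  95.02374833   0.34932312
 179.90948689] [-0.59483884 -0.20184438 -0.60550135] 0.08547165732986274
1143 [ 0.49814245 -0.06515426  0.11005052] ((0.49745845794677734, -0.06467404216527939), (0.014042038470506668, 0.06739529222249985), 79.9333724975586)
[(0.97, array([ 0.48987706, -0.06351134,  0.105     ])), (0.88, array([ 0.55880026, -0.07697358,  0.105     ]))]
```

View pics/w1.png

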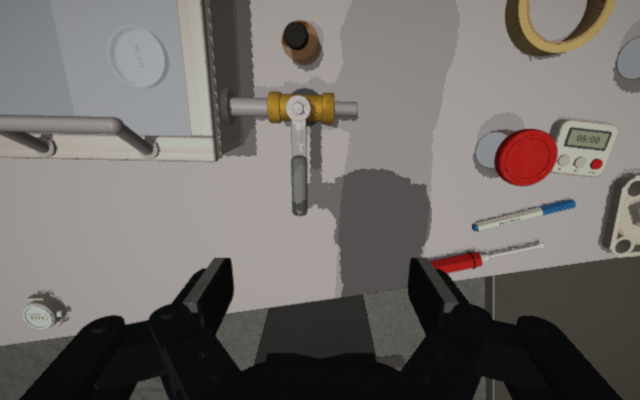

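The wrist view shows the lever straight up the picture, with its grip at (300,185) and axis at (297,105). Joint 6 is at its limit, so I'm yawing back about 6° before descending.

Request:
{"op": "play_rows", "data": {"targets": [{"grip":0,"linear":[0,0,0],"delta_rot":[0,0,0.11]},{"grip":0,"linear":[0,0,0],"delta_rot":[0,0,0.11]},{"grip":0,"linear":[0,0,0],"delta_rot":[0,0,0.11]}]}}

```text
time: 3.85
ee_pos: [0.481, -0.081, 0.2314]
tcp_rot: [-179.6, -0.0, -3.6]
wrist_force: [0.5, 0.0, 0.3]
opening: 0.0854
grasp_force: 0.0
```

Request:
{"op": "play_rows", "data": {"targets": [{"grip":0,"linear":[0.9,1.8,0],"delta_rot":[0,0,0]},{"grip":0,"linear":[0.9,1.8,-3],"delta_rot":[0,0,0]},{"grip":0,"linear":[0.9,1.8,-6],"delta_rot":[0,0,0]},{"grip":0,"linear":[0.9,1.8,-9],"delta_rot":[0,0,0]},{"grip":0,"linear":[0.9,1.8,-12],"delta_rot":[0,0,0]},{"grip":0,"linear":[0.9,1.8,-14.2],"delta_rot":[0,0,0]},{"grip":0,"linear":[0.9,1.8,-14.2],"delta_rot":[0,0,0]},{"grip":0,"linear":[0.9,1.8,-14.2],"delta_rot":[0,0,0]}]}}

```text
time: 4.65
ee_pos: [0.4901, -0.0627, 0.0899]
tcp_rot: [-179.6, -0.0, -3.4]
wrist_force: [-0.4, 0.7, 0.6]
opening: 0.0855
grasp_force: 0.0
```

Request:
{"op": "play_rows", "data": {"targets": [{"grip":120,"linear":[0,0,0],"delta_rot":[0,0,0]},{"grip":255,"linear":[0,0,0],"delta_rot":[0,0,0]},{"grip":255,"linear":[0,0,0],"delta_rot":[0,0,0]},{"grip":255,"linear":[0,0,0],"delta_rot":[0,0,0]},{"grip":255,"linear":[0,0,0],"delta_rot":[0,0,0]},{"grip":255,"linear":[0,0,0],"delta_rot":[0,0,0]},{"grip":255,"linear":[0,0,0],"delta_rot":[0,0,0]}], "force": 20}}

```text
time: 5.35
ee_pos: [0.4902, -0.0631, 0.0896]
tcp_rot: [-179.7, -0.0, -3.4]
wrist_force: [-1.2, -4.4, 3.6]
opening: 0.0152
grasp_force: 19.0
```

Request:
{"op": "play_rows", "data": {"targets": [{"grip":255,"linear":[-0.1,-0.6,0],"delta_rot":[0,0,0]},{"grip":255,"linear":[-0.1,-1.2,0],"delta_rot":[0,0,0.06]},{"grip":255,"linear":[-0.1,-1.8,0],"delta_rot":[0,0,0.15]},{"grip":255,"linear":[0,-2.4,0],"delta_rot":[0,0,0.234]},{"grip":255,"linear":[0.15,-2.95,0],"delta_rot":[0,0,0.32]},{"grip":255,"linear":[0.3,-3.5,0],"delta_rot":[0,0,0.408]},{"grip":255,"linear":[0.7,-4.4,0],"delta_rot":[0,0,0.548]},{"grip":255,"linear":[1.1,-5.0,0],"delta_rot":[0,0,0.656]},{"grip":255,"linear":[1.1,-5.0,0],"delta_rot":[0,0,0.656]},{"grip":255,"linear":[1.1,-5.0,0],"delta_rot":[0,0,0.656]}]}}

```text
time: 6.35
ee_pos: [0.5008, -0.1136, 0.0895]
tcp_rot: [-179.7, 0.1, 34.2]
wrist_force: [-3.2, -5.1, 4.5]
opening: 0.0139
grasp_force: 19.6
```

Request:
{"op": "play_rows", "data": {"targets": [{"grip":255,"linear":[0,0,0],"delta_rot":[0,0,0]},{"grip":255,"linear":[0,0,0],"delta_rot":[0,0,0]},{"grip":255,"linear":[0,0,0],"delta_rot":[0,0,0]}]}}

```text
time: 6.65
ee_pos: [0.5008, -0.1136, 0.0895]
tcp_rot: [-179.7, 0.1, 34.2]
wrist_force: [-2.9, -5.0, 4.1]
opening: 0.0134
grasp_force: 19.7
```

Request:
{"op": "play_rows", "data": {"targets": [{"grip":150,"linear":[0,0,0],"delta_rot":[0,0,0]},{"grip":100,"linear":[0,0,0],"delta_rot":[0,0,0]},{"grip":0,"linear":[0,0,0],"delta_rot":[0,0,0]},{"grip":0,"linear":[0,0,0],"delta_rot":[0,0,0]},{"grip":0,"linear":[0,0,0],"delta_rot":[0,0,0]},{"grip":0,"linear":[0,0,3],"delta_rot":[0,0,0]},{"grip":0,"linear":[0,0,7],"delta_rot":[0,0,0]},{"grip":0,"linear":[0,0,11],"delta_rot":[0,0,0]},{"grip":0,"linear":[-2,0,14],"delta_rot":[0,0,0]},{"grip":0,"linear":[-5,0,16],"delta_rot":[0,0,0]}]}}

```text
time: 7.65
ee_pos: [0.4515, -0.1126, 0.2512]
tcp_rot: [-179.7, -0.1, 34.3]
wrist_force: [0.3, -0.3, 0.9]
opening: 0.0853
grasp_force: 0.0
```

Request:
{"op": "play_rows", "data": {"targets": [{"grip":0,"linear":[0,0,0],"delta_rot":[0,0,0]},{"grip":0,"linear":[0,0,0],"delta_rot":[0,0,0]},{"grip":0,"linear":[0,0,0],"delta_rot":[0,0,0]}]}}

```text
time: 7.95
ee_pos: [0.4514, -0.1125, 0.2484]
tcp_rot: [-179.6, 0.0, 34.2]
wrist_force: [0.6, -0.8, -0.2]
opening: 0.0854
grasp_force: 0.0
```

```bash
cat > m.py <<'E'
from h import *
def rep(n,S):
    S=np.ascontiguousarray(S,dtype=np.float32)
    if len(S)<5: print(n,len(S)); return
    rc=cv2.minAreaRect(S[:,:2].copy()); u,s,v=np.linalg.svd(S[:,:2]-S[:,:2].mean(0),full_matrices=False)
    print(n,len(S),np.round(S.mean(0),4),"rect",np.round(rc[0],4),np.round(rc[1],4),round(rc[2],2),"pc",np.degrees(np.arctan(v[0,1]/v[0,0])).round(2))
for cam in("top","wrist"):
    p=bot.camera(cam); cv2.imwrite(f"pics/m_{cam}.png",p["color"][:,:,::-1])
    r,c=np.nonzero(p["range_z"]>0); W=unproj(p,c,r,p["range_z"][r,c].astype(float)); x,y,z=W.T
    print(cam)
    rep("bar",W[(x>.53)&(x<.65)&(y>0)&(y<.2)&(z>.138)&(z<.17)])
    rep("lid",W[(x>.5)&(x<.8)&(y>-.03)&(y<.22)&(z>.1)&(z<.116)])
    rep("lever",W[(x>.4)&(x<.6)&(y>-.2)&(y<-.045)&(z>.1)&(z<.13)])
    rep("grip",W[(x>.4)&(x<.535)&(y>-.2)&(y<-.045)&(z>.1)&(z<.13)])
    rep("pipe",W[(x>.5)&(x<.58)&(y>-.15)&(y<-.02)&(z>.055)&(z<.09)])
    for n in("lever_grip","valve_axis"):
        for d in bot.pinpoint(p,n)[:1]: print(n,d["conf"],onplane(p,*d["pixel"],.105))
s=bot.get_obs(); print(s["time"],s["ee_pos"],s["tcp_rot"],s["q"])
E
python3 m.py
```

```text
top
bar 210 [0.5758 0.101  0.1525] rect [0.5737 0.1013] [0.099  0.0198] 79.44 pc 79.26
lid 5053 [0.6379 0.0887 0.1082] rect [0.6392 0.0884] [0.2055 0.1953] 79.23 pc 78.52
lever 162 [ 0.5366 -0.087   0.1076] rect [ 0.5362 -0.0905] [0.0756 0.0214] 37.19 pc 32.74
grip 75 [ 0.5189 -0.0982  0.1087] rect [ 0.5202 -0.0985] [0.0415 0.0133] 31.31 pc 32.04
pipe 244 [ 0.5577 -0.0675  0.0699] rect [ 0.5594 -0.0739] [0.1074 0.0292] 81.96 pc 80.18
lever_grip 0.63 [ 0.50763509 -0.11871067  0.105     ]
valve_axis 0.79 [ 0.56153787 -0.07660591  0.105     ]
wrist
bar 0
lid 1730 [0.543  0.0158 0.1083] rect [0.5391 0.0137] [0.0304 0.0625] 34.64 pc -55.3
lever 1983 [ 0.5262 -0.096   0.1084] rect [ 0.5239 -0.1002] [0.1054 0.0215] 36.47 pc 33.62
grip 1149 [ 0.5075 -0.1083  0.1101] rect [ 0.5087 -0.1081] [0.0719 0.0141] 33.64 pc 34.4
pipe 2051 [ 0.5582 -0.0681  0.0693] rect [ 0.5583 -0.0743] [0.112  0.0298] 80.1 pc 79.86
lever_grip 0.55 [ 0.50236735 -0.11529353  0.105     ]
valve_axis 0.88 [ 0.55833881 -0.07782692  0.105     ]
8.25 [ 0.45122155 -0.11255089  0.24864518] [-1.79589160e+02  4.55931805e-02  3.42326641e+01] [-14.15214704  -5.8436739    1.26426658  97.44537491   0.23876198
 131.61464926]
```

View pics/m_wrist.png

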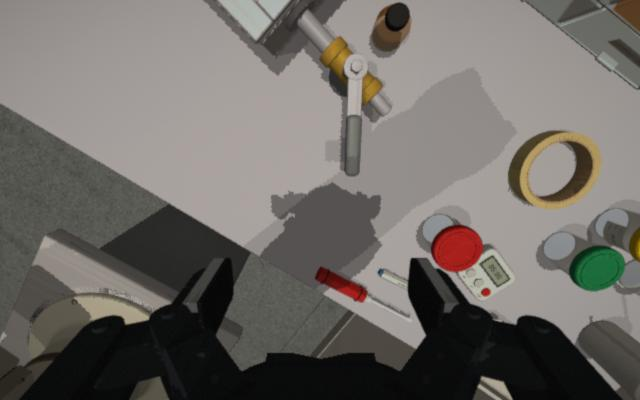

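The wrist view shows the lever free at half open, running from (355,65) to (352,170). It measures 34.2° world, which is about 45° from the box axis, and bottle and cup are undisturbed. Moving above the bar next.

Request:
{"op": "play_rows", "data": {"targets": [{"grip":0,"linear":[1.5,3,0],"delta_rot":[0,0,0.1]},{"grip":0,"linear":[3,6,0],"delta_rot":[0,0,0.2]},{"grip":0,"linear":[4.5,9,0],"delta_rot":[0,0,0.3]},{"grip":0,"linear":[6,12,0],"delta_rot":[0,0,0.4]},{"grip":0,"linear":[8,15,0],"delta_rot":[0,0,0.5]},{"grip":0,"linear":[10,18,0],"delta_rot":[0,0,0.6]},{"grip":0,"linear":[11.5,20,0],"delta_rot":[0,0,0.7]},{"grip":0,"linear":[12.4,21.5,0],"delta_rot":[0,0,0.787]},{"grip":0,"linear":[12.4,21.5,0],"delta_rot":[0,0,0.787]},{"grip":0,"linear":[12.4,21.5,0],"delta_rot":[0,0,0.787]}]}}

```text
time: 9.25
ee_pos: [0.575, 0.1025, 0.2487]
tcp_rot: [-179.6, 0.0, 79.3]
wrist_force: [0.5, 0.2, -0.1]
opening: 0.0857
grasp_force: 0.0
```

```bash
python3 - <<'E'
from h import *
s=bot.get_obs(); print(s["time"],s["ee_pos"],s["tcp_rot"],s["q"])
p=bot.camera("wrist"); cv2.imwrite("pics/w3.png",p["color"][:,:,::-1])
r,c=np.nonzero(p["range_z"]>0); W=unproj(p,c,r,p["range_z"][r,c].astype(float)); x,y,z=W.T
S=W[(x>.5)&(x<.65)&(y>0)&(y<.2)&(z>.145)&(z<.165)]; print(len(S), S.mean(0) if len(S) else 0, cv2.minAreaRect(S[:,:2].astype(np.float32)) if len(S) else 0)
for n,z in(("lid_bar",.149),("valve_axis",.105),("lever_grip",.105)):
    print(n,[(d["conf"],d["pixel"],onplane(p,*d["pixel"],z)) for d in bot.pinpoint(p,n)])
E
```

```text
9.25 [0.57502766 0.10245363 0.24873321] [-1.79583585e+02  3.21248614e-02  7.92558013e+01] [ 10.04501032  10.66958896  18.35818234  98.08929908   0.11776481
 110.788914  ]
1638 [0.57790889 0.10352689 0.15353308] ((0.5762869715690613, 0.09977131336927414), (0.10093842446804047, 0.014201050624251366), 78.99467468261719)
lid_bar [(0.78, [323.7, 205.9], array([0.5756257 , 0.09909353, 0.149     ]))]
valve_axis [(0.63, [336.0, 337.2], array([ 0.5575823 , -0.07608627,  0.105     ])), (0.38, [482.9, 190.0], array([0.72900599, 0.07200098, 0.105     ]))]
lever_grip []
```

View pics/w3.png

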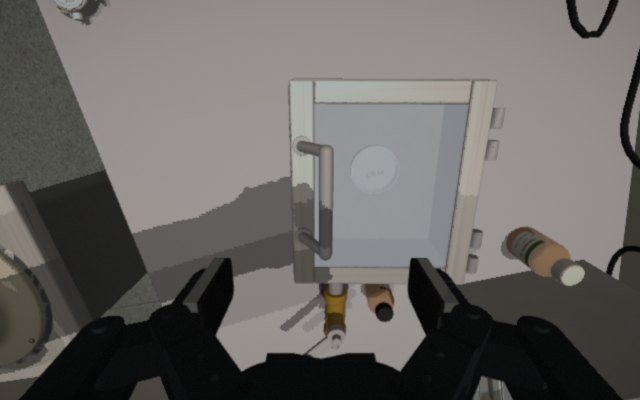

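The bar runs from (326,150) to (326,255) in the wrist picture, centred between the pads, with the lid shut. Descending and gripping.

Request:
{"op": "play_rows", "data": {"targets": [{"grip":0,"linear":[0.1,-0.2,-3],"delta_rot":[0,0,0]},{"grip":0,"linear":[0.1,-0.2,-6],"delta_rot":[0,0,0]},{"grip":0,"linear":[0.1,-0.2,-9],"delta_rot":[0,0,0]},{"grip":0,"linear":[0.1,-0.2,-11],"delta_rot":[0,0,0]},{"grip":0,"linear":[0.1,-0.2,-11.7],"delta_rot":[0,0,0]},{"grip":0,"linear":[0.1,-0.2,-11.7],"delta_rot":[0,0,0]},{"grip":0,"linear":[0.1,-0.2,-11.7],"delta_rot":[0,0,0]}]}}

```text
time: 10.15
ee_pos: [0.5766, 0.1002, 0.1337]
tcp_rot: [-179.7, -0.0, 79.3]
wrist_force: [-0.2, -0.3, 1.0]
opening: 0.0856
grasp_force: 0.0
```

Request:
{"op": "play_rows", "data": {"targets": [{"grip":120,"linear":[0,0,0],"delta_rot":[0,0,0]},{"grip":255,"linear":[0,0,0],"delta_rot":[0,0,0]},{"grip":255,"linear":[0,0,0],"delta_rot":[0,0,0]},{"grip":255,"linear":[0,0,0],"delta_rot":[0,0,0]},{"grip":255,"linear":[0,0,0],"delta_rot":[0,0,0]},{"grip":255,"linear":[0,0,0],"delta_rot":[0,0,0]},{"grip":255,"linear":[0,0,0],"delta_rot":[0,0,0]},{"grip":255,"linear":[0,0,0],"delta_rot":[0,0,0]}], "force": 40}}

```text
time: 10.95
ee_pos: [0.578, 0.1001, 0.1326]
tcp_rot: [-179.9, -0.0, 79.3]
wrist_force: [10.0, -1.4, -3.2]
opening: 0.0105
grasp_force: 39.3
```

```bash
python3 - <<'E'
import numpy as np
ex=np.array([np.cos(np.radians(-10.7)),np.sin(np.radians(-10.7))])
for a in range(0,51,5):
    t=np.radians(a); x=-.155*np.cos(t)+.045*np.sin(t); z=.155*np.sin(t)+.045*np.cos(t)
    d=ex*(x+.155)*100; print(a,np.round([d[0],d[1],(z-.045)*100],2))
E
```

```text
0 [ 0. -0.  0.]
5 [ 0.44 -0.08  1.33]
10 [ 1.   -0.19  2.62]
15 [ 1.66 -0.31  3.86]
20 [ 2.43 -0.46  5.03]
25 [ 3.3  -0.62  6.13]
30 [ 4.25 -0.8   7.15]
35 [ 5.29 -1.    8.08]
40 [ 6.41 -1.21  8.91]
45 [ 7.59 -1.43  9.64]
50 [ 8.83 -1.67 10.27]
```

Request:
{"op": "play_rows", "data": {"targets": [{"grip":255,"linear":[0.2,0,0],"delta_rot":[0,0,0]},{"grip":255,"linear":[0.4,-0.05,0.67],"delta_rot":[0,0,0]},{"grip":255,"linear":[0.6,-0.1,1.33],"delta_rot":[0,0,0]},{"grip":255,"linear":[0.9,-0.15,2.0],"delta_rot":[0,0,0]},{"grip":255,"linear":[1.2,-0.2,2.62],"delta_rot":[0,0,0]},{"grip":255,"linear":[1.5,-0.25,3.25],"delta_rot":[0,0,0]},{"grip":255,"linear":[1.85,-0.31,3.86],"delta_rot":[0,0,0]},{"grip":255,"linear":[2.2,-0.4,4.45],"delta_rot":[0,0,0]},{"grip":255,"linear":[2.6,-0.46,5.03],"delta_rot":[0,0,0]},{"grip":255,"linear":[2.6,-0.46,5.03],"delta_rot":[0,0,0]}]}}

```text
time: 11.95
ee_pos: [0.6017, 0.0956, 0.1841]
tcp_rot: [-179.6, 0.0, 79.3]
wrist_force: [-8.3, -1.2, 1.2]
opening: 0.0104
grasp_force: 39.4
```

Request:
{"op": "play_rows", "data": {"targets": [{"grip":255,"linear":[0.3,-0.08,0.55],"delta_rot":[0,0,0]},{"grip":255,"linear":[0.77,-0.16,1.1],"delta_rot":[0,0,0]},{"grip":255,"linear":[1.2,-0.25,1.62],"delta_rot":[0,0,0]},{"grip":255,"linear":[1.72,-0.34,2.12],"delta_rot":[0,0,0]},{"grip":255,"linear":[2.2,-0.44,2.6],"delta_rot":[0,0,0]},{"grip":255,"linear":[2.76,-0.54,3.05],"delta_rot":[0,0,0]},{"grip":255,"linear":[3.3,-0.65,3.48],"delta_rot":[0,0,0]},{"grip":255,"linear":[3.88,-0.75,3.88],"delta_rot":[0,0,0]},{"grip":255,"linear":[3.88,-0.75,3.88],"delta_rot":[0,0,0]}]}}

```text
time: 12.85
ee_pos: [0.6404, 0.0882, 0.2245]
tcp_rot: [-179.7, -0.0, 79.3]
wrist_force: [-13.4, -1.3, 11.9]
opening: 0.0099
grasp_force: 39.5
```

Request:
{"op": "play_rows", "data": {"targets": [{"grip":255,"linear":[0.6,-0.11,0.38],"delta_rot":[0,0,0]},{"grip":255,"linear":[1.18,-0.22,0.73],"delta_rot":[0,0,0]},{"grip":255,"linear":[1.8,-0.34,1.06],"delta_rot":[0,0,0]},{"grip":255,"linear":[2.42,-0.46,1.36],"delta_rot":[0,0,0]},{"grip":255,"linear":[2.42,-0.46,1.36],"delta_rot":[0,0,0]},{"grip":255,"linear":[2.42,-0.46,1.36],"delta_rot":[0,0,0]}]}}

```text
time: 13.45
ee_pos: [0.6647, 0.0835, 0.2384]
tcp_rot: [-179.8, -0.0, 79.3]
wrist_force: [-10.6, -1.7, 11.3]
opening: 0.0101
grasp_force: 41.0
```

```bash
cat > a.py <<'E'
from h import *
s=bot.get_obs(); print(s["time"],s["ee_pos"],s["tcp_rot"],s["wrist_force"],s["opening"],s["grasp_force"])
b=s["ee_pos"]+[0,0,bot.hold_point_z]
yaw=np.radians(-10.7); ex=np.array([np.cos(yaw),np.sin(yaw)]); 
from scipy.optimize import least_squares
H=np.array([.576,.100])+.155*ex
u=(b[:2]-H)@ex; w=b[2]-.104; print("tcp-based angle",np.degrees(np.arctan2(w,-u)-np.arctan2(.045,.155)),"radius mm",np.hypot(u,w)*1e3,"(161.4)")
for cam in("top","scene","wrist"):
    p=bot.camera(cam); save(p,f"e_{cam}{int(s['time']*100)}")
    t=bot.trace(p,"box_lid")[:1]
    if not t: print(cam,"none"); continue
    M=t[0]["pixels"]&(p["range_z"]>0); r,c=np.nonzero(M); W=unproj(p,c,r,p["range_z"][r,c].astype(float))
    d=W[:,:2]-H; U=d@ex; Z=W[:,2]-.104; V=d@np.array([-ex[1],ex[0]])
    k=(U<-.0)&(U>-.16)&(abs(V)<.1)&(Z>.0)&(Z<.16); U,Z,V=U[k],Z[k],V[k]
    if k.sum()<30: print(cam,k.sum()); continue
    best=max(np.arange(30,70,.25),key=lambda a:(abs(U*np.sin(np.radians(a))+Z*np.cos(np.radians(a))-.005)<.0025).sum())
    a0=np.radians(best)
    f=lambda q:(U*np.sin(q[0])+Z*np.cos(q[0])-q[1])
    R=least_squares(f,[a0,.005],loss="cauchy",f_scale=.001)
    print(cam,t[0]["conf"],k.sum(),"vote",best,"fit",np.degrees(R.x[0]),R.x[1],(abs(f(R.x))<.002).mean())
E
python3 a.py; ls pics
```

```text
13.45 [0.66466797 0.08352169 0.2383543 ] [-1.79757605e+02 -4.08541103e-02  7.93090163e+01] [-10.64219294  -1.73964267  11.34801833] 0.010111062623815855 40.96038222312927
tcp-based angle 50.859484323603716 radius mm 166.21223081063633 (161.4)
top 0
scene 0.88 864 vote 47.0 fit 49.477936214370324 -9.242576716379048e-06 0.6851851851851852
wrist 0.78 44044 vote 49.25 fit 49.734760753488786 0.0040590165292491796 0.769594042321315
c1.png
c2.png
e_scene1345.png
e_top1345.png
e_wrist1345.png
m_top.png
m_wrist.png
scene0.png
top0.png
w1.png
w3.png
```

Request:
{"op": "play_rows", "data": {"targets": [{"grip":255,"linear":[-0.05,0,0.1],"delta_rot":[0,0,0]},{"grip":255,"linear":[-0.05,0,0.1],"delta_rot":[0,0,0]},{"grip":255,"linear":[-0.05,0,0.1],"delta_rot":[0,0,0]},{"grip":255,"linear":[-0.05,0,0.1],"delta_rot":[0,0,0]},{"grip":255,"linear":[-0.05,0,0.1],"delta_rot":[0,0,0]},{"grip":255,"linear":[-0.05,0,0.1],"delta_rot":[0,0,0]}]}}

```text
time: 14.35
ee_pos: [0.6643, 0.0836, 0.2382]
tcp_rot: [-179.7, -0.0, 79.3]
wrist_force: [-7.4, -1.4, 6.2]
opening: 0.0102
grasp_force: 40.4
```

```bash
python3 a.py; python3 m.py | grep -v -e lid -e bar; python3 - <<'E'
import cv2,glob,numpy as np
a=cv2.imread(sorted(glob.glob("pics/e_scene*.png"))[-1])[130:255,210:370]; w=cv2.imread(sorted(glob.glob("pics/e_wrist*.png"))[-1])
cv2.imwrite("pics/fin.png",np.hstack([cv2.resize(a,(400,312)),cv2.resize(w,(400,312))]))
E
```

```text
14.35 [0.66426264 0.0835714  0.238207  ] [-1.79710357e+02 -2.22550352e-02  7.93135453e+01] [-7.3667928  -1.36118013  6.1872907 ] 0.010242979483851396 40.36864757537842
tcp-based angle 50.710350945181816 radius mm 166.2360592125837 (161.4)
top 0.71 263 vote 50.0 fit 49.16175417376585 0.006537437778703488 0.870722433460076
scene 0.74 844 vote 46.75 fit 49.28164598400498 8.110803708368123e-05 0.716824644549763
wrist 0.91 44332 vote 49.25 fit 49.62821565629751 0.0040678995610395775 0.7678426418839664
top
lever 230 [ 0.5226 -0.0965  0.1091] rect [ 0.524  -0.0989] [0.105  0.0214] 35.74 pc 33.51
grip 146 [ 0.5058 -0.1074  0.1106] rect [ 0.5084 -0.1069] [0.0704 0.0143] 34.06 pc 34.43
pipe 227 [ 0.5569 -0.072   0.0702] rect [ 0.5566 -0.0773] [0.0999 0.0268] 79.11 pc 80.56
lever_grip 0.62 [ 0.50636927 -0.11475477  0.105     ]
valve_axis 0.77 [ 0.55359386 -0.07166872  0.105     ]
wrist
lever 0
grip 0
pipe 0
14.95 [0.6642429  0.08360769 0.23821703] [-1.79708841e+02 -2.51494928e-02  7.93144355e+01] [  7.12593759  23.25257159  32.78694408  99.80388303   0.11300495
 107.81117241]
```

View pics/fin.png

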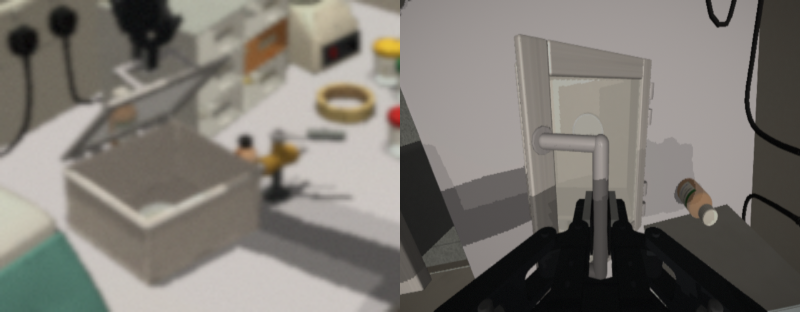

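The picture shows the lid held open on the bar, which passes between the pads at (600,200), with the lever still half open. The fits give a lid angle of about 49.5°, so I'm making a small nudge.

Request:
{"op": "play_rows", "data": {"targets": [{"grip":255,"linear":[0.1,-0.02,0.05],"delta_rot":[0,0,0]},{"grip":255,"linear":[0.1,-0.02,0.05],"delta_rot":[0,0,0]},{"grip":255,"linear":[0.1,-0.02,0.05],"delta_rot":[0,0,0]},{"grip":255,"linear":[0.1,-0.02,0.05],"delta_rot":[0,0,0]},{"grip":255,"linear":[0.1,-0.02,0.05],"delta_rot":[0,0,0]},{"grip":255,"linear":[0.1,-0.02,0.05],"delta_rot":[0,0,0]},{"grip":255,"linear":[0.1,-0.02,0.05],"delta_rot":[0,0,0]},{"grip":255,"linear":[0.1,-0.02,0.05],"delta_rot":[0,0,0]}]}}

```text
time: 15.75
ee_pos: [0.6652, 0.0834, 0.2387]
tcp_rot: [-179.7, -0.0, 79.3]
wrist_force: [-7.5, -0.5, 5.7]
opening: 0.0104
grasp_force: 40.3
```

```bash
python3 a.py; python3 -c "
from workcell import bot
print(bot.job_done())"
```

```text
15.75 [0.66519524 0.08339358 0.238663  ] [-1.79699327e+02 -2.16007303e-02  7.93153019e+01] [-7.53292436 -0.46961279  5.74470593] 0.010429742437238128 40.316323041915894
tcp-based angle 51.072895505104064 radius mm 166.28633186881754 (161.4)
top 0.71 248 vote 50.25 fit 49.65485684763195 0.006301889100231055 0.8346774193548387
scene 0.64 816 vote 47.5 fit 49.40682235464365 0.0006036159199880695 0.7328431372549019
wrist 0.77 44216 vote 49.75 fit 50.006481452418214 0.004077085030044359 0.766261081961281
the job is handed in; nothing more can be done
None
```

I set the valve lever to about 45° with the lid still shut, then lifted the lid and held it still at about 50° (camera fits 49.4–50.0°). I handed the job in after about 16 s with the bar still gripped; no verdict came back.

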